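# Set a steel plate to overhang the bench block

### The arm

A 7-joint arm with a two-finger parallel gripper is mounted at the origin on a cart in front of the work surface, level with it; the furniture and walls round the work are solid. World frame = base frame: x ahead of the robot, y to its left, z up, the work surface at z = 0. Lengths are in m, angles in rad, forces in N, time in s.
With the tool pointing down it reaches from about 0.425 to 1.025 m from the base axis. Payload 3.6 kg.
Tool frame: the origin (TCP) lies at the very end of the fingers, on their centre line; the grasp point (between the pads) lies 19 mm behind it; z points along the fingers, y is the line along which they close (so a half turn about z gives the same grasp; the last joint's range is limited). The gripper opens to 85 mm and grips with 20 to 120 N. Pads are 22 mm wide; open, the fingers measure 114 mm over their backs; the gripper's body (76 mm by 85 mm) begins 54 mm behind the grasp point. The pads swing forward as they close: fully open they stand 13 mm farther back than shut.
Start: joints at [1.069, 0.591, 0.048, 1.609, -0.033, 0.943, -0.034], TCP at [0.288, -0.665, 0.231] pointing down, gripper open.
Joint ranges: [-2.69, 2.69], [-0.47, 2.24], [-1.27, 1.36], [0.19, 2.51], [-1.53, 4.68], [0.08, 2.07], [-3.09, 3.09]. Speed limits (rad/s): [2.57, 2.57, 3.14, 3.14, 3.14, 3.14, 3.14].

### API

Orientations are given as [roll, pitch, yaw] about the fixed x, y, z axes, in that order (R = Rz(yaw) Ry(pitch) Rx(roll)).
In Python, from station import state, eyes, job_done gives the robot as it stands.
- The arm moves only by the tool servo_tool, never from a script. Its argument "steps" is a list of rows, each a list of 3 entries, a list of its own where there are three numbers: the shift along the tool's x, y, z in mm, then the turn, a rotation vector about the tool's x, y, z in degrees, then the finger opening in mm, from 0 to 85.4. In form: [[[x, y, z], [ax, ay, az], jaw], ...]. A call has exactly 8 rows; each row shifts and turns the commanded pose from where the row before left it, along the tool's axes as they then stand; what a row does not reach is not made up. A row lasts 1/8 s, in which the tool goes at most 62.5 mm and 10.7 degrees, less where a joint would pass 70% of its speed; a pose out of reach is approached as far as the arm can. A call with a gripper value outside its range is refused whole. The fingers move at their own pace and stop on an object; "newtons" is the grip in N (left out, the last holds). Time passes only in rows, so rows that do not move let the fingers close, or fill a call up. It gives the time, the measured TCP pose, the force, the opening and the grip force at its end, in the units of the state.
- state(): the state, without advancing time (a new reading comes with each control period).
- eyes.read_camera(name): name is "side" or "top"; returns (picture, depth): 400x640x3 uint8, red, green, blue; 400x640 float32, m along the optical axis (not along the pixel's ray), 0 where there is no reading.
- eyes.camera_model(name): a dict with "fov_y" (degrees; the focal length in pixels is half the picture's height over the tangent of half this angle, whatever the lens; pixels are square), "cx", "cy" (the principal point, pixels), "dist" ([k1, k2, p1, p2, k3] as OpenCV has them; the pictures are not rectified), "position" and "orientation" of the camera in the world. Camera axes: x right, y up, looking along -z (the intrinsics and any distortion apply to the point x, -y, -z); pixel columns grow to the right and rows downward; lengths in m; the calibration is good to about 2 mm. A picture is of the moment at which its call begins. camera_model takes no time and is no camera call.
- job_done(): hands the job in; it is judged then, once.
The state is a dict: "time_s": time; "qpos": joint angles; "qvel": joint speeds; "effort": joint torques, N m; "tcp_pos": TCP position; "tcp_rot": TCP orientation; "ft_force": force on the tool from outside, world axes, zero at the start; "moment": the same for the moment, N m; "width": finger opening in m; "gripper_force": force on a finger pad.
Only numpy, scipy, OpenCV 4.12 (cv2) and the standard library are available. Lean on these libraries where they do the work, as an engineer would, in place of code of your own. Each camera call takes 0.05 s, during which the arm holds its last target. There are 200 camera calls.

### The job

Get the drilled plate on the wooden bench block ready for deburring its hole. With the fingertips, first push the plate flush against the steel fence while it still lies wholly on the block, then slide it along the fence toward the block's left end until the scribed line lies over the block's edge, so that the 40 mm with the hole hang out over the end and the plate is still flush with the fence. Only push it: never lift or tip it, and leave everything else where it stands.

Things in the scene. Friction and masses are not known exactly. Their poses are not given: they have to be found in the camera images.
- block: fixed hardwood bench block, 150 (own x) by 320 (own y) by 45 mm high; origin: centre of its underside; +x points away from the robot, +y to its left end, up to 15 degrees askew. A dark steel fence strip, 12 mm wide, 12 mm high above the top, runs along the whole far (+x) side, inner face at own x = 63 mm. The left end face, over which the plate shall hang out, is at own y = 160 mm
- block_edge (a point): point on the top edge of the block's left end face, on the line that the middle of the plate follows when it lies flush with the fence (own x = 33, y = 160, z = 45 mm of the block)
- plate: loose flat steel plate, 60 (own x) by 130 (own y) by 8 mm thick, 0.3 to 0.6 kg, lying on the block 15 to 35 mm short of the fence, up to 10 degrees askew to it; origin: centre of its underside; +y points to its leading (left) end, which has a 14 mm through hole 20 mm from the end. It slides with ordinary friction under a push of a few newtons
- plate_line (a point): middle of the scribed dark line across the plate's top face, 40 mm from its leading end (own x = 0, y = 25, z = 8 mm of the plate)
- bushing: loose steel bushing, 40 mm across, 26 mm high, standing on the near left corner of the block, beside the plate's path; origin at the centre of its underside; leave it alone
- coupler: loose air coupler, 25 x 72 x 24 mm, lying on the worktop in front of the block; origin at the centre of its underside; leave it alone
- spool: loose white tape spool, 52 mm across, 16 mm high, lying on the worktop just beyond the block's left end, lower than the plate passes; origin at the centre of its underside; leave it alone
- carton: loose small white carton, 50 x 75 x 42 mm, on the worktop to the right of the block; origin at the centre of its underside; leave it alone
Things that resemble listed ones, but are neither listed nor needed, are in the scene too. Of the things shaped like the plate, the steel one is meant.

How it is judged:
On the way:
1. the plate lies flush along the fence, still wholly on the block (x of plate in the frame of block above 0.03 m and angle between the y axis of plate and the y axis of block, either way round below 0.04 rad and y of plate_line in the frame of block below 0.12 m), for 0.1 s.
At the end, for the whole second after the job is handed in: the plate lies flat and at rest on the block, its scribed line within 6 mm of the block's left end face (overhang 34 to 46 mm), its middle line within 3 mm of where it is when it touches the fence, and parallel to the fence within 0.04 rad (y of plate_line in the frame of block between 0.154 and 0.166 m and x of plate in the frame of block between 0.03 and 0.036 m and angle between the y axis of plate and the y axis of block, either way round below 0.04 rad and z of plate in the frame of block between 0.042 and 0.048 m and angle between plate's own z axis and vertical below 0.04 rad and linear speed of plate below 0.01 m/s).
It fails at once if the plate is lifted off the block (z of plate in the frame of block above 0.053 m).
It fails at once if the plate is tipped or falls (angle between plate's own z axis and vertical above 0.12 rad or z of plate in the frame of block below 0.035 m).
It fails at once if a thing that should be left alone is moved more than 10 mm (distance of any of bushing, coupler, spool, carton from where it was at the start of the episode above 0.01 m).
It also fails if it takes over 54 s, if anything falls off the work surface, if the arm or the gripper's body presses on something with over 40 N, if the wrist force passes 120 N, or if a joint passes its speed limit or range.

## Working session

There is one attempt and no reset: what is moved stays moved. The work goes in short steps, Python scripts to look and compute and a tool call to move; the robot and the scene stay as the last step left them, time stands still between calls to the robot, and variables do not carry over. Pictures are saved under pics/ and viewed, at most 12 in all, crops included, and the job is handed in when it is done.

Besides the shell and the picture viewer there is one more tool, called in YAML: its name, and indented under it one key for each argument. servo_tool: Moves the arm, as the interface text tells. Its arguments: {"type":"object","properties":{"steps":{"type":"array","items":{"type":"array"}},"newtons":{"type":"number"}},"required":["steps"]}

```bash
mkdir -p pics; cat > h.py <<'E'
import numpy as np, cv2, math
from scipy.spatial.transform import Rotation as R
from station import state, eyes, job_done
def K(m):
    f=200/math.tan(math.radians(m["fov_y"])/2)
    return np.array([[f,0,m["cx"]],[0,f,m["cy"]],[0,0,1.]]),np.array(m["dist"],float)
def rot(m):
    o=np.array(m["orientation"],float)
    return o if o.shape==(3,3) else (R.from_euler('xyz',o).as_matrix() if o.size==3 else R.from_quat(o).as_matrix())
def onplane(name,px,z):
    m=eyes.camera_model(name);k,d=K(m)
    p=cv2.undistortPoints(np.array(px,float).reshape(-1,1,2),k,d).reshape(-1,2)
    r=np.c_[p[:,0],-p[:,1],-np.ones(len(p))]@rot(m).T
    c=np.array(m["position"]); return c+r*((z-c[2])/r[:,2])[:,None]
def snap(name,fn):
    im,dep=eyes.read_camera(name); cv2.imwrite('pics/'+fn+'.png',im[:,:,::-1]); np.savez('pics/'+fn+'.npz',im=im,dep=dep); return im,dep
E
python3 - <<'E'
from h import *
for n in("top","side"):
    snap(n,n+'0'); print(eyes.camera_model(n))
print(state())
E
```

```text
{'fov_y': 46.90871019750794, 'cx': 317.12944589409494, 'cy': 205.69717580133715, 'dist': array([0.04736856, 0.        , 0.        , 0.        , 0.        ]), 'position': array([ 0.36291719, -0.01839164,  1.02272507]), 'orientation': array([ 0.14820331, -0.00541631, -1.56262691])}
{'fov_y': 46.54114542157617, 'cx': 323.9770489117238, 'cy': 203.22665303745939, 'dist': array([0.010647, 0.      , 0.      , 0.      , 0.      ]), 'position': array([0.07219271, 0.84964325, 0.63718286]), 'orientation': array([ 1.04363141, -0.00828496, -2.66091709])}
{'time_s': 0.1, 'qpos': array([ 1.06852868,  0.59201791,  0.04833517,  1.6097066 , -0.03330136,
        0.94269735, -0.03370112]), 'qvel': array([-0.00070608, -0.00285413, -0.00176418, -0.00378115, -0.00144762,
       -0.00058387,  0.00110722]), 'effort': array([ 4.82452830e-03, -5.49994290e+01,  1.55340917e+00, -1.98822981e+01,
        9.70872963e-03,  3.78514043e-03,  2.40253215e-06]), 'tcp_pos': array([ 0.28786503, -0.66458376,  0.23025817]), 'tcp_rot': array([-3.13957295e+00,  1.29404686e-04,  4.08820181e-01]), 'ft_force': array([0.65337309, 0.60473948, 0.43419091]), 'moment': array([-0.02857321,  0.02010342,  0.011189  ]), 'gripper_force': 0.0, 'width': 0.08564592686256678}
```

View pics/top0.png

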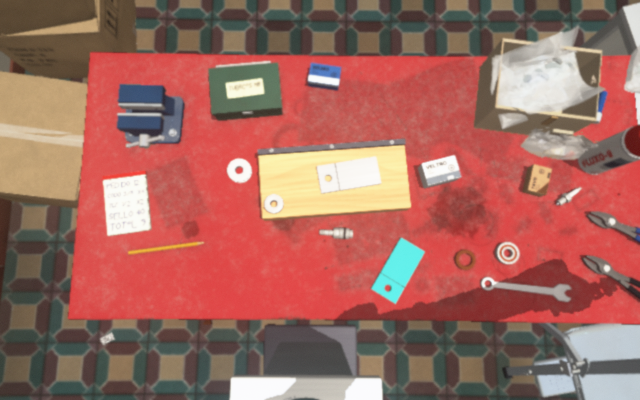

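View pics/side0.png

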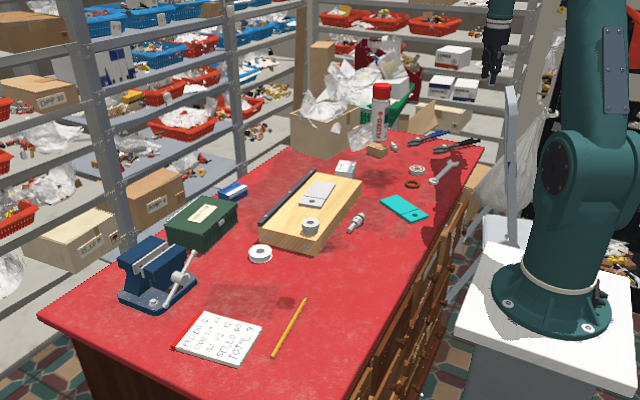

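The top view shows the block at about (258–410, 140–218) with the fence on its upper side. The plate is at (318–380, 157–192) with its hole at (327,178), and the bushing is at (274,203). Next I'll measure these with masks.

```bash
cat >> h.py <<'E'
def tip(name): pass
def masks(im):
    hsv=cv2.cvtColor(im,cv2.COLOR_RGB2HSV); H,S,V=[hsv[:,:,i].astype(int) for i in range(3)]
    wood=((H>12)&(H<32)&(S>60)&(V>120)).astype(np.uint8); roi=np.zeros_like(wood); roi[130:230,240:430]=1
    wood*=roi
    pl=((S<45)&(V>120)).astype(np.uint8); pl[:,:]*=roi
    return wood,pl,H,S,V
def big(m):
    c,_=cv2.findContours(m,cv2.RETR_EXTERNAL,cv2.CHAIN_APPROX_NONE); return sorted(c,key=cv2.contourArea)[::-1]
E
python3 - <<'E'
from h import *
im=np.load('pics/top0.npz')['im']
wood,pl,H,S,V=masks(im)
cv2.imwrite('pics/crop0.png',cv2.resize(im[125:230,240:440,::-1],None,fx=4,fy=4,interpolation=cv2.INTER_CUBIC))
c=big(wood)[0]; print('wood',cv2.contourArea(c))
# wood: top surface
P=onplane('top',c.reshape(-1,2),.045)[:,:2].astype(np.float32); r=cv2.minAreaRect(P); print(r, cv2.boxPoints(r))
for c in big(pl)[:5]:
    if cv2.contourArea(c)<60: continue
    P=onplane('top',c.reshape(-1,2),.053)[:,:2].astype(np.float32); r=cv2.minAreaRect(P); print('gray',cv2.contourArea(c),cv2.boundingRect(c),r); print(cv2.boxPoints(r))
E
```

```text
wood 9430.0
((0.5629834532737732, -0.05773775279521942), (0.14394338428974152, 0.3198641538619995), 4.787526607513428) [[ 0.47791475  0.09562951]
 [ 0.50461096 -0.22311866]
 [ 0.64805216 -0.21110502]
 [ 0.62135595  0.10764316]]
gray 1612.5 (317, 156, 64, 37) ((0.5764733552932739, -0.08936107158660889), (0.06124329939484596, 0.1314796805381775), 10.106647491455078)
[[ 0.5347908  -0.03001484]
 [ 0.55786294 -0.15945433]
 [ 0.6181559  -0.1487073 ]
 [ 0.5950838  -0.01926781]]
gray 442.0 (259, 139, 146, 15) ((0.6382836699485779, -0.05270904302597046), (0.010192662477493286, 0.3151065409183502), 4.835193634033203)
[[ 0.6199253   0.10385396]
 [ 0.6464856  -0.21013118]
 [ 0.656642   -0.20927204]
 [ 0.6300817   0.1047131 ]]
gray 256.0 (265, 194, 18, 19) ((0.5127348303794861, 0.07038873434066772), (0.03885456547141075, 0.03614012151956558), 1.1099694967269897)
[[0.49296114 0.08807907]
 [0.49366125 0.05194573]
 [0.5325085  0.0526984 ]
 [0.5318084  0.08883174]]
gray 167.5 (240, 159, 12, 23) ((0.5840768814086914, 0.13195884227752686), (0.04846899211406708, 0.023528963327407837), 1.8116956949234009)
[[0.5594826  0.14295126]
 [0.56022644 0.11943407]
 [0.6086712  0.12096642]
 [0.6079273  0.14448361]]
gray 137.5 (420, 161, 10, 26) ((0.5799856185913086, -0.25230520963668823), (0.019269434735178947, 0.05503399297595024), 88.52728271484375)
[[ 0.5522301  -0.26122954]
 [ 0.6072459  -0.26264396]
 [ 0.6077411  -0.24338087]
 [ 0.5527253  -0.24196646]]
```

View pics/crop0.png

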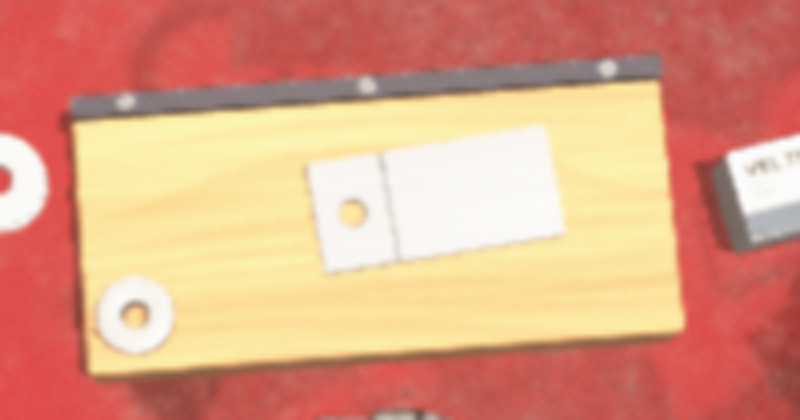

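servo_tool:
  steps:
    - [[0, 0, 0], [0, 0, 9.3], 85]
    - [[0, 0, 0], [0, 0, 9.3], 85]
    - [[20, -40, 0], [0, 0, 0], 85]
    - [[20, -40, 0], [0, 0, 0], 85]
    - [[20, -40, 0], [0, 0, 0], 85]
    - [[20, -40, 0], [0, 0, 0], 85]
    - [[20, -40, 0], [0, 0, 0], 85]
    - [[20, -40, 0], [0, 0, 0], 85]

```text
time_s: 1.1
tcp_pos: [0.3878, -0.4144, 0.231]
tcp_rot: [-3.141, 0.0, 0.084]
ft_force: [1.0, -0.1, -0.2]
width: 0.0851
gripper_force: 0.0
```

servo_tool:
  steps:
    - [[20, -40, 0], [0, 0, 0], 85]
    - [[20, -40, 0], [0, 0, 0], 85]
    - [[20, -40, 0], [0, 0, 0], 85]
    - [[20, -40, 0], [0, 0, 0], 85]
    - [[20, -40, 0], [0, 0, 0], 85]
    - [[20, -40, 0], [0, 0, 0], 85]
    - [[20, -40, 0], [0, 0, 0], 85]
    - [[0, 0, 0], [0, 0, 0], 85]

```text
time_s: 2.1
tcp_pos: [0.505, -0.1207, 0.2311]
tcp_rot: [-3.14, -0.001, 0.092]
ft_force: [0.1, -1.3, -0.2]
width: 0.085
gripper_force: 0.0
```

```bash
cat >> h.py <<'E'
TH=0.0836; U=np.array([math.cos(TH),math.sin(TH)]); W=np.array([-U[1],U[0]]); B=np.array([.565,-.1047])
def rel(p): p=np.atleast_2d(p)[:,:2]; return np.round(np.c_[p@U,p@W]*1000-B*1000,1)
def st():
    s=state(); print('t',round(s['time_s'],2),'tcp blk mm',rel(s['tcp_pos'])[0],'z',round(s['tcp_pos'][2]*1000,1),'yaw-th',s['tcp_rot'].round(4)-[0,0,TH],'F',s['ft_force'].round(1),'w',round(s['width'],4))
E
python3 -c "
from h import *
st()"
```

```text
t 2.1 tcp blk mm [-71.9 -57.8] z 231.1 yaw-th [-3.1398e+00 -6.0000e-04  8.5000e-03] F [ 0.1 -1.3 -0.2] w 0.085
```

servo_tool:
  steps:
    - [[7, -12, 20], [0, 0, 0], 85]
    - [[8, -13, 30], [0, 0, 0], 85]
    - [[0, 0, 40], [0, 0, 0], 85]
    - [[0, 0, 40], [0, 0, 0], 85]
    - [[0, 0, 20], [0, 0, 0], 85]
    - [[0, 0, 10], [0, 0, 0], 85]
    - [[0, 0, 0], [0, 0, 0], 85]
    - [[0, 0, 0], [0, 0, 0], 85]

```text
time_s: 3.1
tcp_pos: [0.517, -0.0995, 0.0721]
tcp_rot: [3.141, -0.002, 0.084]
ft_force: [-0.1, -0.2, 0.3]
width: 0.0853
gripper_force: 0.0
```

```bash
python3 -c "
from h import *
st()
im,_=snap('side','side1'); cv2.imwrite('pics/s1c.png',cv2.resize(im[130:270,230:430,::-1],None,fx=4,fy=4,interpolation=cv2.INTER_CUBIC))"
```

```text
t 3.1 tcp blk mm [-58.1 -37.7] z 72.1 yaw-th [ 3.1411e+00 -1.5000e-03  1.0000e-04] F [-0.1 -0.2  0.3] w 0.0853
```

View pics/s1c.png

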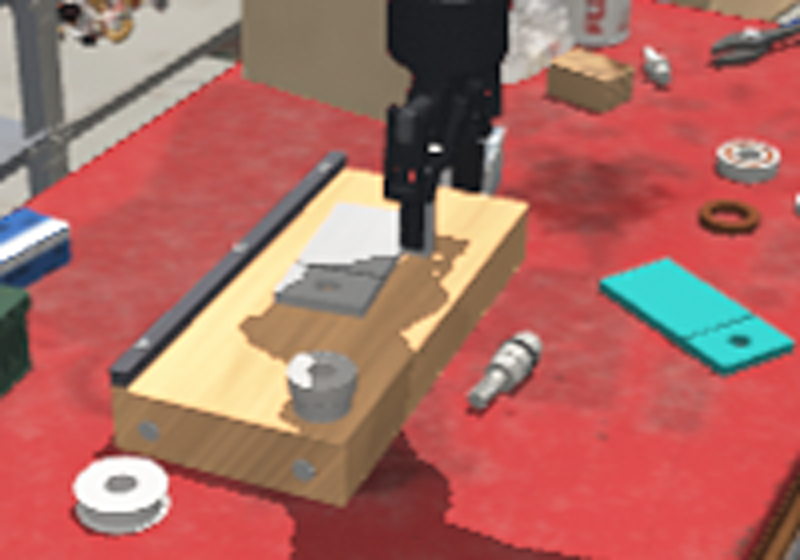

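The side crop shows both fingers above the wood, nearer the robot than the plate. The lower tip is at crop (418,250).

```bash
python3 -c "
from h import *
px=[[230+x/4,130+y/4] for x,y in((401,250),(418,251),(432,253))]
a=onplane('side',px,.0);b=onplane('side',px,.1)
for i in range(3):
  ra=rel(a[i])[0];rb=rel(b[i])[0]
  for y in (-37.7+57,-37.7+43):
    t=(y-ra[1])/(rb[1]-ra[1]); print(i,y,'x',ra[0]+t*(rb[0]-ra[0]),'z',t*100)
"
```

```text
0 19.299999999999997 x -55.36182572614107 z 87.9668049792531
0 5.299999999999997 x -49.818257261410785 z 79.66804979253112
1 19.299999999999997 x -66.46031933767001 z 89.76936723832053
1 5.299999999999997 x -61.087167356593724 z 81.4902424600828
2 19.299999999999997 x -75.5995277449823 z 90.37780401416767
2 5.299999999999997 x -70.35985832349469 z 82.1133412042503
```

servo_tool:
  steps:
    - [[0, 0, 5], [0, 0, 0], 85]
    - [[0, 0, 5], [0, 0, 0], 85]
    - [[0, 0, 5], [0, 0, 0], 85]
    - [[0, 0, 3], [0, 0, 0], 85]
    - [[0, 0, 2], [0, 0, 0], 85]
    - [[0, 0, 0], [0, 0, 0], 85]
    - [[0, 0, 0], [0, 0, 0], 85]
    - [[0, 0, 0], [0, 0, 0], 85]

```text
time_s: 4.15
tcp_pos: [0.5165, -0.0991, 0.0514]
tcp_rot: [3.142, -0.0, 0.084]
ft_force: [1.1, 0.7, 0.2]
width: 0.0849
gripper_force: 0.0
```

servo_tool:
  steps:
    - [[0, 0, 4], [0, 0, 0], 85]
    - [[0, 0, 4], [0, 0, 0], 85]
    - [[0, 0, 3], [0, 0, 0], 85]
    - [[0, 0, 2], [0, 0, 0], 85]
    - [[0, 0, 1.5], [0, 0, 0], 85]
    - [[0, 0, 1.5], [0, 0, 0], 85]
    - [[0, 0, 0], [0, 0, 0], 85]
    - [[0, 0, 0], [0, 0, 0], 85]

```text
time_s: 5.15
tcp_pos: [0.5164, -0.0991, 0.0353]
tcp_rot: [3.142, -0.0, 0.084]
ft_force: [0.1, 0.2, -0.3]
width: 0.0848
gripper_force: 0.0
```

servo_tool:
  steps:
    - [[0, 0, 0.5], [0, 0, 0], 85]
    - [[0, 0, 0.5], [0, 0, 0], 85]
    - [[0, 0, 0.5], [0, 0, 0], 85]
    - [[0, 0, 0], [0, 0, 0], 85]
    - [[0, 0, 0], [0, 0, 0], 85]
    - [[0, 0, 0], [0, 0, 0], 85]
    - [[0, 0, 0], [0, 0, 0], 85]
    - [[0, 0, 0], [0, 0, 0], 85]

```text
time_s: 6.15
tcp_pos: [0.5164, -0.0991, 0.0338]
tcp_rot: [3.142, -0.0, 0.084]
ft_force: [0.1, 0.2, -0.2]
width: 0.085
gripper_force: 0.0
```

```bash
python3 -c "
from h import *
st()"
```

```text
t 6.15 tcp blk mm [-58.7 -37.2] z 33.8 yaw-th [ 3.1416e+00 -0.0000e+00  6.0000e-04] F [ 0.1  0.2 -0.2] w 0.085
```

servo_tool:
  steps:
    - [[5, 0, 0], [0, 0, 0], 85]
    - [[5, 0, 0], [0, 0, 0], 85]
    - [[5, 0, 0], [0, 0, 0], 85]
    - [[5, 0, 0], [0, 0, 0], 85]
    - [[5, 0, 0], [0, 0, 0], 85]
    - [[5, 0, 0], [0, 0, 0], 85]
    - [[5, 0, 0], [0, 0, 0], 85]
    - [[5, 0, 0], [0, 0, 0], 85]

```text
time_s: 7.15
tcp_pos: [0.5568, -0.096, 0.0337]
tcp_rot: [3.141, -0.0, 0.084]
ft_force: [-2.2, -0.6, -2.0]
width: 0.0852
gripper_force: 0.8
```

```bash
python3 -c "
from h import *
st()
im,_=snap('top','top2'); cv2.imwrite('pics/t2c.png',cv2.resize(im[125:230,240:440,::-1],None,fx=4,fy=4,interpolation=cv2.INTER_CUBIC))"
```

```text
t 7.15 tcp blk mm [-18.2 -37.4] z 33.7 yaw-th [ 3.1413e+00 -3.0000e-04  1.0000e-04] F [-2.2 -0.6 -2. ] w 0.0852
```

View pics/t2c.png

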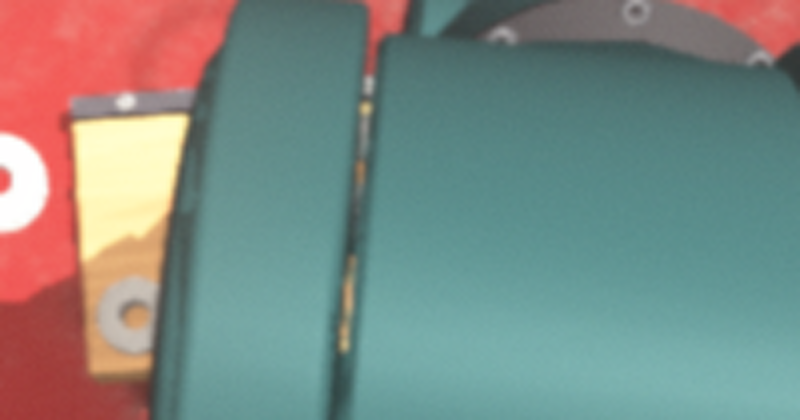

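The arm hides the plate from above, so I'll use force: about 2 N means it's sliding. I'll continue slowly towards the fence.

servo_tool:
  steps:
    - [[2, 0, 0], [0, 0, 0], 85]
    - [[2, 0, 0], [0, 0, 0], 85]
    - [[1, 0, 0], [0, 0, 0], 85]
    - [[1, 0, 0], [0, 0, 0], 85]
    - [[1, 0, 0], [0, 0, 0], 85]
    - [[1, 0, 0], [0, 0, 0], 85]
    - [[0, 0, 0], [0, 0, 0], 85]
    - [[0, 0, 0], [0, 0, 0], 85]

```text
time_s: 8.2
tcp_pos: [0.5644, -0.095, 0.0338]
tcp_rot: [3.142, -0.0, 0.084]
ft_force: [-3.0, -0.7, 1.0]
width: 0.0854
gripper_force: 1.4
```

```bash
python3 -c "
from h import *
st()
im,_=snap('side','side3'); cv2.imwrite('pics/s3c.png',cv2.resize(im[160:260,250:370,::-1],None,fx=6,fy=6,interpolation=cv2.INTER_CUBIC))"
```

```text
t 8.2 tcp blk mm [-10.5 -37.1] z 33.8 yaw-th [ 3.1416e+00 -3.0000e-04  7.0000e-04] F [-3.  -0.7  1. ] w 0.0854
```

View pics/s3c.png

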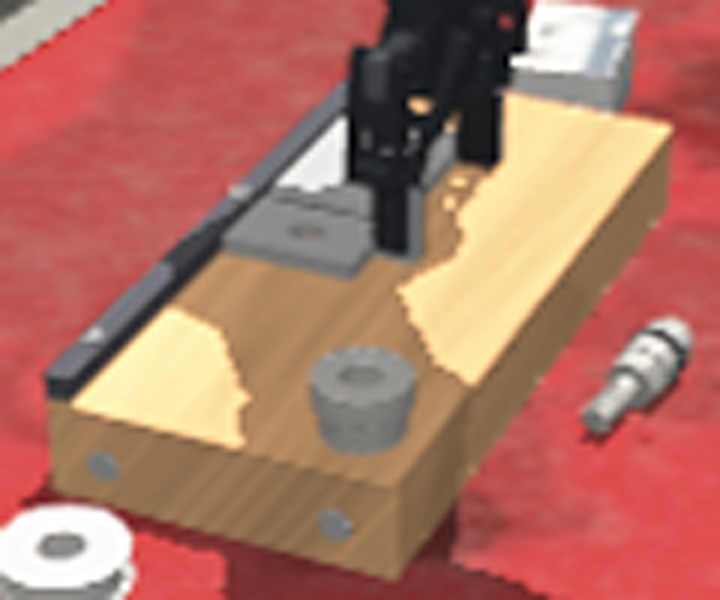

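The plate's far edge is parallel to the fence and close to it, with its leading far corner at crop (222,238). I'll press on until the force rises.

servo_tool:
  steps:
    - [[0.7, 0, 0], [0, 0, 0], 85]
    - [[0.7, 0, 0], [0, 0, 0], 85]
    - [[0.6, 0, 0], [0, 0, 0], 85]
    - [[0, 0, 0], [0, 0, 0], 85]
    - [[0, 0, 0], [0, 0, 0], 85]
    - [[0, 0, 0], [0, 0, 0], 85]
    - [[0, 0, 0], [0, 0, 0], 85]
    - [[0, 0, 0], [0, 0, 0], 85]

```text
time_s: 9.25
tcp_pos: [0.565, -0.0949, 0.0337]
tcp_rot: [-3.141, 0.002, 0.084]
ft_force: [-5.2, -0.7, 3.0]
width: 0.085
gripper_force: 2.7
```

servo_tool:
  steps:
    - [[0.5, 0, 0], [0, 0, 0], 85]
    - [[0.5, 0, 0], [0, 0, 0], 85]
    - [[0.5, 0, 0], [0, 0, 0], 85]
    - [[0, 0, 0], [0, 0, 0], 85]
    - [[0, 0, 0], [0, 0, 0], 85]
    - [[0, 0, 0], [0, 0, 0], 85]
    - [[0, 0, 0], [0, 0, 0], 85]
    - [[0, 0, 0], [0, 0, 0], 85]

```text
time_s: 10.25
tcp_pos: [0.565, -0.0949, 0.0337]
tcp_rot: [-3.141, 0.005, 0.084]
ft_force: [-8.2, -0.4, 5.3]
width: 0.0849
gripper_force: 3.6
```

The TCP has stopped and the force is rising, so the plate is flush. I'll back off, lift, close the fingers and go behind the trailing end.

servo_tool:
  steps:
    - [[-8, 0, 0], [0, 0, 0], 85]
    - [[-8, 0, 0], [0, 0, 0], 85]
    - [[0, 0, -25], [0, 0, 0], 85]
    - [[0, 0, -25], [0, 0, 0], 85]
    - [[0, 0, -15], [0, 0, 0], 40]
    - [[0, 30, 0], [0, 0, 0], 0]
    - [[20, 31, 0], [0, 0, 0], 0]
    - [[20, 30, 0], [0, 0, 0], 0]

```text
time_s: 11.25
tcp_pos: [0.6001, -0.1843, 0.0989]
tcp_rot: [3.141, -0.001, 0.084]
ft_force: [-0.1, 0.7, -0.5]
width: 0.0117
gripper_force: 0.0
```

servo_tool:
  steps:
    - [[15, 0, 0], [0, 0, 0], 0]
    - [[0, 0, 0], [0, 0, 0], 0]
    - [[0, 0, 0], [0, 0, 0], 0]
    - [[0, 0, 0], [0, 0, 0], 0]
    - [[0, 0, 0], [0, 0, 0], 0]
    - [[0, 0, 0], [0, 0, 0], 0]
    - [[0, 0, 0], [0, 0, 0], 0]
    - [[0, 0, 0], [0, 0, 0], 0]

```text
time_s: 12.25
tcp_pos: [0.6142, -0.1822, 0.0988]
tcp_rot: [3.142, 0.0, 0.084]
ft_force: [0.5, 0.1, 0.4]
width: 0.0002
gripper_force: 0.0
```

```bash
python3 -c "
from h import *
st()
im,_=snap('top','top4'); im2,_=snap('side','side4')
a=cv2.resize(im[125:225,250:430,::-1],None,fx=3.5,fy=3,interpolation=cv2.INTER_CUBIC);b=cv2.resize(im2[160:260,250:370,::-1],(630,300),interpolation=cv2.INTER_CUBIC)
cv2.imwrite('pics/c4.png',np.vstack([a,b]))"
```

```text
t 12.25 tcp blk mm [  31.8 -128.1] z 98.8 yaw-th [3.1416e+00 1.0000e-04 5.0000e-04] F [0.5 0.1 0.4] w 0.0002
```

View pics/c4.png

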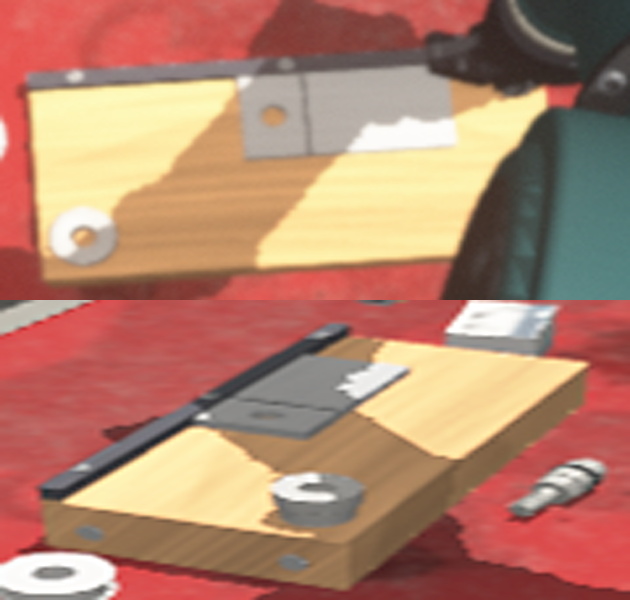

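The plate lies flush along the fence: scribed line at crop (306,117), near trailing corner at (455,145).

```bash
python3 -c "
from h import *
f=lambda x,y:[250+(x-1.25)/3.5,125+(y-1)/3]
print(rel(onplane('top',[f(306,117),f(455,145),f(247,159),f(239,78)],.053)))
print(rel(onplane('top',[f(42,283),f(29,88)],.045)))
"
```

```text
[[ 27.2  -9.9]
 [ -0.1 -99.4]
 [ -0.8  28.7]
 [ 59.   29.1]]
[[-79.5 159.9]
 [ 63.3 159.7]]
```

servo_tool:
  steps:
    - [[0, 0, 12], [0, 0, 0], 0]
    - [[0, 0, 12], [0, 0, 0], 0]
    - [[0, 0, 10], [0, 0, 0], 0]
    - [[0, 0, 7], [0, 0, 0], 0]
    - [[0, 0, 5], [0, 0, 0], 0]
    - [[0, 0, 3], [0, 0, 0], 0]
    - [[0, 0, 2], [0, 0, 0], 0]
    - [[0, 0, 0], [0, 0, 0], 0]

```text
time_s: 13.35
tcp_pos: [0.6143, -0.1822, 0.0479]
tcp_rot: [3.142, -0.0, 0.084]
ft_force: [0.2, 0.2, 0.1]
width: 0.0001
gripper_force: 0.0
```

servo_tool:
  steps:
    - [[0, -5, 0], [0, 0, 0], 0]
    - [[0, -5, 0], [0, 0, 0], 0]
    - [[0, -5, 0], [0, 0, 0], 0]
    - [[0, -5, 0], [0, 0, 0], 0]
    - [[0, -5, 0], [0, 0, 0], 0]
    - [[0, -5, 0], [0, 0, 0], 0]
    - [[0, -5, 0], [0, 0, 0], 0]
    - [[0, -5, 0], [0, 0, 0], 0]

```text
time_s: 14.35
tcp_pos: [0.6109, -0.1424, 0.0478]
tcp_rot: [3.141, -0.0, 0.084]
ft_force: [0.1, -2.9, -0.4]
width: 0.0003
gripper_force: 1.1
```

servo_tool:
  steps:
    - [[0, -5, 0], [0, 0, 0], 0]
    - [[0, -5, 0], [0, 0, 0], 0]
    - [[0, -5, 0], [0, 0, 0], 0]
    - [[0, -5, 0], [0, 0, 0], 0]
    - [[0, -5, 0], [0, 0, 0], 0]
    - [[0, -5, 0], [0, 0, 0], 0]
    - [[0, -5, 0], [0, 0, 0], 0]
    - [[0, -5, 0], [0, 0, 0], 0]

```text
time_s: 15.35
tcp_pos: [0.6075, -0.1021, 0.0478]
tcp_rot: [3.142, -0.0, 0.084]
ft_force: [-0.1, -2.1, -0.6]
width: 0.0
gripper_force: 1.3
```

```bash
python3 -c "
from h import *
st()
im,_=snap('top','top5'); im2,_=snap('side','side5')
a=cv2.resize(im[125:225,250:430,::-1],None,fx=3.5,fy=3,interpolation=cv2.INTER_CUBIC);b=cv2.resize(im2[160:260,250:370,::-1],(630,300),interpolation=cv2.INTER_CUBIC)
cv2.imwrite('pics/c5.png',np.vstack([a,b]))"
```

```text
t 15.35 tcp blk mm [ 31.8 -47.8] z 47.8 yaw-th [ 3.1415e+00 -0.0000e+00  7.0000e-04] F [-0.1 -2.1 -0.6] w 0.0
```

View pics/c5.png

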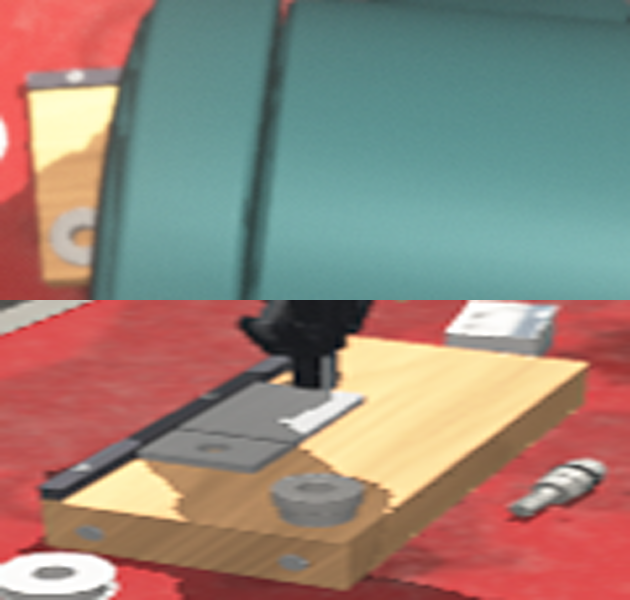

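The side view shows the plate sliding along the fence, still parallel, and clear of the bushing. I'll continue.

servo_tool:
  steps:
    - [[0.1, -5, 0], [0, 0, 0], 0]
    - [[0.1, -5, 0], [0, 0, 0], 0]
    - [[0.1, -5, 0], [0, 0, 0], 0]
    - [[0.1, -5, 0], [0, 0, 0], 0]
    - [[0.1, -5, 0], [0, 0, 0], 0]
    - [[0.1, -5, 0], [0, 0, 0], 0]
    - [[0.1, -5, 0], [0, 0, 0], 0]
    - [[0.1, -5, 0], [0, 0, 0], 0]

```text
time_s: 16.45
tcp_pos: [0.6044, -0.0627, 0.0478]
tcp_rot: [3.141, 0.001, 0.084]
ft_force: [-1.3, -4.3, 1.6]
width: -0.0002
gripper_force: 2.3
```

servo_tool:
  steps:
    - [[0.1, -5, 0], [0, 0, 0], 0]
    - [[0.1, -5, 0], [0, 0, 0], 0]
    - [[0.1, -5, 0], [0, 0, 0], 0]
    - [[0.1, -5, 0], [0, 0, 0], 0]
    - [[0.1, -5, 0], [0, 0, 0], 0]
    - [[0.1, -5, 0], [0, 0, 0], 0]
    - [[0.1, -5, 0], [0, 0, 0], 0]
    - [[0, 0, 0], [0, 0, 0], 0]

```text
time_s: 17.45
tcp_pos: [0.6016, -0.0275, 0.0477]
tcp_rot: [3.141, 0.002, 0.084]
ft_force: [-2.5, -4.0, 1.8]
width: 0.0001
gripper_force: 2.1
```

```bash
python3 -c "
from h import *
st()
im2,_=snap('side','side6')
cv2.imwrite('pics/c6.png',cv2.resize(im2[180:260,250:350,::-1],None,fx=7,fy=7,interpolation=cv2.INTER_CUBIC))"
```

```text
t 17.45 tcp blk mm [32.2 27.1] z 47.7 yaw-th [3.1415e+00 2.2000e-03 7.0000e-04] F [-2.5 -4.   1.8] w 0.0001
```

View pics/c6.png

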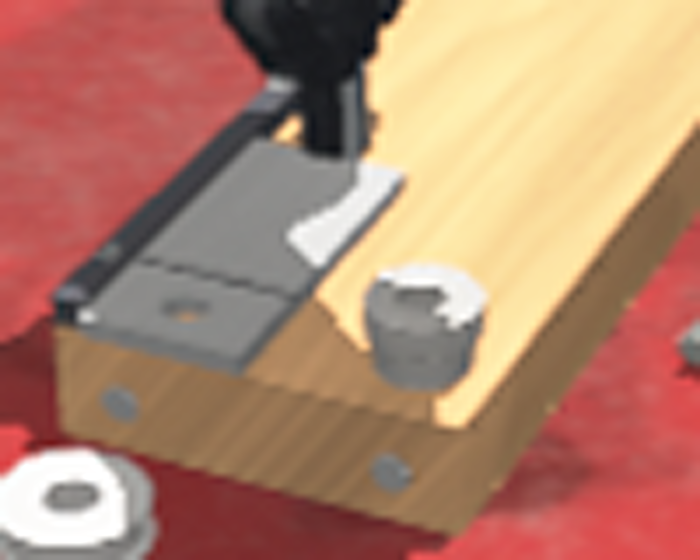

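The plate is still flush along the fence. Its leading end is just about at the block's end: near corner at crop (240,360), line from (140,260) to (297,298).

```bash
python3 -c "
from h import *
f=lambda x,y:[250+(x-3)/7,180+(y-3)/7]
print(rel(onplane('side',[f(240,361),f(140,260),f(218,279),f(297,298),f(403,178)],.053)))
print(rel(onplane('side',[f(468,426)],.045)))
"
```

```text
[[ -3.8 169.9]
 [ 55.3 128.3]
 [ 25.5 128.5]
 [ -4.  128.6]
 [ -3.6  42.7]]
[[-81.4 163.7]]
```

servo_tool:
  steps:
    - [[0, -5, 0], [0, 0, 0], 0]
    - [[0, -5, 0], [0, 0, 0], 0]
    - [[0, -5, 0], [0, 0, 0], 0]
    - [[0, -5, 0], [0, 0, 0], 0]
    - [[0, -4, 0], [0, 0, 0], 0]
    - [[0, -3, 0], [0, 0, 0], 0]
    - [[0, -2, 0], [0, 0, 0], 0]
    - [[0, -1, 0], [0, 0, 0], 0]

```text
time_s: 18.5
tcp_pos: [0.5993, 0.0016, 0.0477]
tcp_rot: [3.141, 0.002, 0.084]
ft_force: [-2.8, -5.5, 2.6]
width: 0.0002
gripper_force: 2.8
```

servo_tool:
  steps:
    - [[0, 0, 0], [0, 0, 0], 0]
    - [[0, 10, 0], [0, 0, 0], 0]
    - [[0, 50, 0], [0, 0, 0], 0]
    - [[0, 60, 0], [0, 0, 0], 0]
    - [[0, 40, 0], [0, 0, 0], 0]
    - [[0, 20, 0], [0, 0, 0], 0]
    - [[0, 0, 0], [0, 0, 0], 0]
    - [[0, 0, 0], [0, 0, 0], 0]

```text
time_s: 19.5
tcp_pos: [0.6156, -0.1735, 0.0476]
tcp_rot: [-3.139, -0.0, 0.088]
ft_force: [0.1, 0.9, -0.4]
width: 0.0
gripper_force: 0.0
```

```bash
python3 -c "
from h import *
st()
im,_=snap('top','top7'); snap('side','side7')
cv2.imwrite('pics/c7.png',cv2.resize(im[130:220,225:355,::-1],None,fx=6,fy=6,interpolation=cv2.INTER_CUBIC))"
```

```text
t 19.5 tcp blk mm [  34.  -119.6] z 47.6 yaw-th [-3.1389 -0.      0.004 ] F [ 0.1  0.9 -0.4] w 0.0
```

View pics/c7.png

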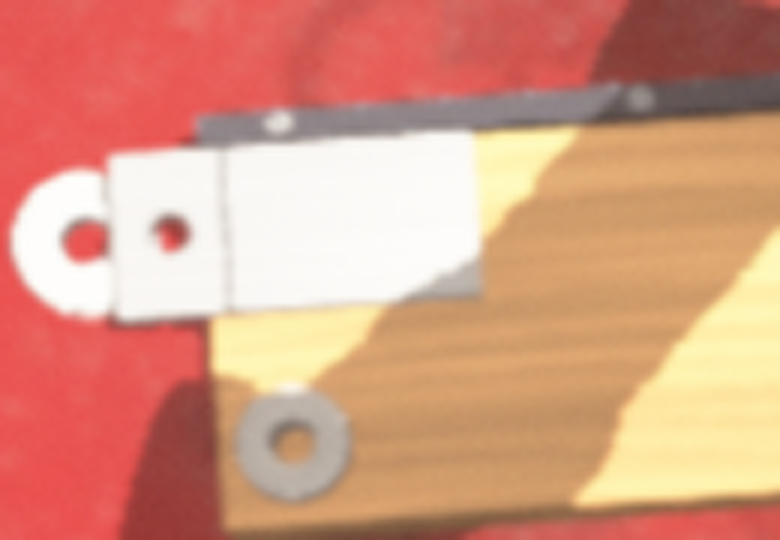

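The scribed line runs (226,150)–(230,310). The block's end edge runs from (209,318) to (222,530), so the line is about 20 crop pixels short of it.

```bash
python3 -c "
from h import *
f=lambda x,y:[225+(x-2.5)/6,130+(y-2.5)/6]
print('line',rel(onplane('top',[f(226,150),f(230,310)],.053)))
print('corners',rel(onplane('top',[f(107,155),f(117,324),f(473,132),f(481,297)],.053)))
print('edge',rel(onplane('top',[f(210,320),f(215,420),f(222,528)],.045)), rel(onplane('top',[f(196,118)],.057)))
"
```

```text
line [[ 59.2 149.6]
 [  0.5 151.7]]
corners [[ 60.4 192.3]
 [ -1.6 192. ]
 [ 59.3  60.6]
 [ -1.4  62. ]]
edge [[ -0.9 159.8]
 [-37.4 160.1]
 [-76.5 159.9]] [[ 70.6 159.3]]
```

servo_tool:
  steps:
    - [[0, -30, 0], [0, 0, 0], 0]
    - [[0, -40, 0], [0, 0, 0], 0]
    - [[0, -40, 0], [0, 0, 0], 0]
    - [[0, -30, 0], [0, 0, 0], 0]
    - [[0, -20, 0], [0, 0, 0], 0]
    - [[0, -10, 0], [0, 0, 0], 0]
    - [[0, 0, 0], [0, 0, 0], 0]
    - [[0, 0, 0], [0, 0, 0], 0]

```text
time_s: 20.6
tcp_pos: [0.6012, -0.0094, 0.0479]
tcp_rot: [3.14, -0.0, 0.082]
ft_force: [-0.7, -0.2, 0.2]
width: 0.0002
gripper_force: 0.0
```

```bash
python3 -c "
from h import *
st()"
```

```text
t 20.6 tcp blk mm [33.3 45.1] z 47.9 yaw-th [ 3.1404e+00 -2.0000e-04 -1.5000e-03] F [-0.7 -0.2  0.2] w 0.0002
```

servo_tool:
  steps:
    - [[0, -4, 0], [0, 0, 0], 0]
    - [[0, -4, 0], [0, 0, 0], 0]
    - [[0.1, -3, 0], [0, 0, 0], 0]
    - [[0.1, -3, 0], [0, 0, 0], 0]
    - [[0.1, -3, 0], [0, 0, 0], 0]
    - [[0.1, -2, 0], [0, 0, 0], 0]
    - [[0, -0.7, 0], [0, 0, 0], 0]
    - [[0, 0, 0], [0, 0, 0], 0]

```text
time_s: 21.6
tcp_pos: [0.5994, 0.0118, 0.0477]
tcp_rot: [3.141, 0.001, 0.084]
ft_force: [-0.4, -2.8, 0.8]
width: 0.0001
gripper_force: 1.5
```

servo_tool:
  steps:
    - [[0, 0, 0], [0, 0, 0], 0]
    - [[0, 10, 0], [0, 0, 0], 0]
    - [[0, 50, 0], [0, 0, 0], 0]
    - [[0, 60, 0], [0, 0, 0], 0]
    - [[0, 40, 0], [0, 0, 0], 0]
    - [[0, 20, 0], [0, 0, 0], 0]
    - [[0, 0, 0], [0, 0, 0], 0]
    - [[0, 0, 0], [0, 0, 0], 0]

```text
time_s: 22.6
tcp_pos: [0.6151, -0.164, 0.0476]
tcp_rot: [-3.139, 0.0, 0.087]
ft_force: [0.0, 0.2, -0.7]
width: -0.0001
gripper_force: 0.0
```

```bash
python3 -c "
from h import *
st()
im,_=snap('top','top8'); snap('side','side8')
cv2.imwrite('pics/c8.png',cv2.resize(im[130:220,225:355,::-1],None,fx=6,fy=6,interpolation=cv2.INTER_CUBIC))"
```

```text
t 22.6 tcp blk mm [  34.2 -110.1] z 47.6 yaw-th [-3.1391e+00  1.0000e-04  3.8000e-03] F [ 0.   0.2 -0.7] w -0.0001
```

View pics/c8.png

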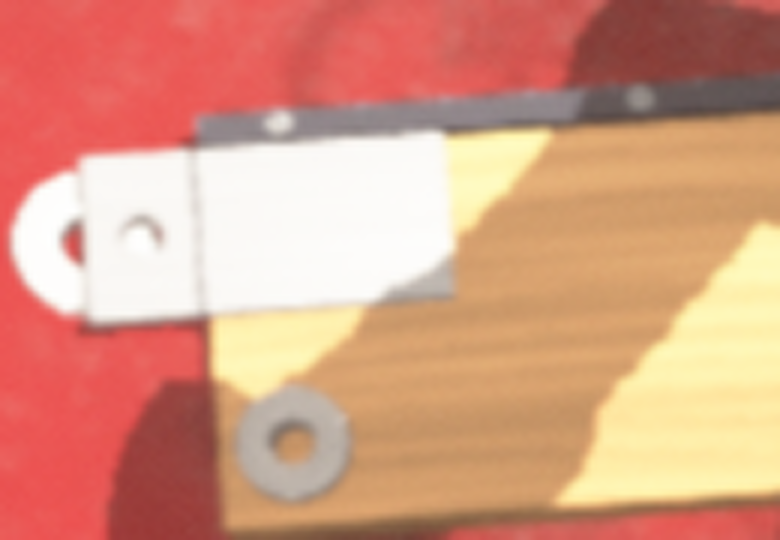

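The line now runs (197,150)–(204,310), level with the block's edge. The plate is still flush and the bushing and spool haven't moved. I'll compute a last check.

```bash
python3 -c "
from h import *
f=lambda x,y:[225+(x-2.5)/6,130+(y-2.5)/6]
L=rel(onplane('top',[f(197,150),f(204,310)],.053)); C=rel(onplane('top',[f(78,157),f(90,326),f(443,131),f(453,297)],.053))
print(L,C); st()
y=(C[:2,1].mean()-40, C[2:,1].mean()+90, L[:,1].mean()); print(y)
print('far-edge angle',np.arctan2(C[0,0]-C[2,0],C[0,1]-C[2,1]),np.arctan2(C[1,0]-C[3,0],C[1,1]-C[3,1]))
"
```

```text
[[ 59.9 160. ]
 [  1.2 160.9]] [[ 60.4 202.7]
 [ -1.6 201.6]
 [ 60.5  71.3]
 [ -0.6  72. ]]
t 22.7 tcp blk mm [  34.3 -110.1] z 47.7 yaw-th [-3.1396e+00  1.0000e-04  4.4000e-03] F [-0.5  0.1 -0.6] w -0.0002
(np.float64(162.14999999999998), np.float64(161.65), np.float64(160.45))
far-edge angle -0.0007610348606864438 -0.007715896256966707
```

```bash
python3 -c "
from h import *
print(job_done())"
```

```text
the job is handed in; nothing more can be done
None
```

I handed the job in: the plate is flush with the fence, its scribed line measured about 1 mm past the block's left edge (within the 6 mm limit), and nothing else was seen to move; the judge's result was not shown.

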